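# Free the well plate from the ratchet clamp

### The job

The low well plate is clamped in one station of the two-station plate clamp, the tall tip box in the other. Press the ratchet release button on the well plate's jaw all the way down, then push that jaw fully back along its bar to the end stop. Leave the well plate lying where it is, leave the tip box clamped, and disturb nothing else.

Things in the scene. Friction and masses are not known exactly. Their poses are not given: they have to be found in the camera images.
- fixture: Fixed two-station plate clamp, aluminium base 260 x 300 x 12 mm; origin: centre of its underside. x: along the bars, the way the jaws open; y: across, stations centred at +75 mm (left) and -75 mm (right). Each station along x: fixed stop (-125 to -113 mm, 26 high), labware on the base, jaw, toothed bar 18 wide (top at z 36) through the jaw, end stop (114 to 126, 38 high).
- well_plate: Low pale 96-well plate, loose, 85.5 mm along x, 127.8 mm along y, 20 mm high, held lengthways across one of the two stations (left or right varies), its top 32 mm above the bench. Origin: centre of its underside.
- tip_box: Tall cream pipette-tip box with a purple deck, loose, 85.5 x 127.8 x 58 mm, held in the other station, its top 70 mm above the bench. Origin: centre of its underside.
- jaw_left (a joint): Travel of the left jaw (m) along the fixture's +x: 0 closed on the labware, 0.065 fully back at the end stop. Jaw: black block 75 mm along x, 100 along y (centred on its station), top 76 mm above the bench. Locked while its release is up; once that is down it slides with about 3 N friction (plus 12 N per m/s) and stays where it is left.
- jaw_left_face (a point): Middle of the top edge of the left jaw's inner face (the upright face that looks at the labware, towards the fixture's -x), 76 mm above the bench; moves with the jaw. Above the labware this face is bare and can be pushed: from 32 to 76 mm above the bench over the well plate.
- release_left (a joint): Ratchet release of the left jaw (m): 0 up (locked), 0.010 fully down; it frees the jaw beyond about 0.005, needs about 4 N (plus 15 N per m/s), and stays down when let go.
- release_left_top (a point): Centre of the top of the left release, a grey push button 32 x 34 mm on top of the left jaw, 41.5 mm along the fixture's +x from the jaw's inner face; 88 mm above the bench when up, 78 mm (2 mm proud of the jaw) when fully down. Moves with the button.
- jaw_right (a joint): Travel of the right jaw (m) along the fixture's +x: 0 closed on the labware, 0.065 fully back at the end stop. Jaw: black block 75 mm along x, 100 along y (centred on its station), top 76 mm above the bench. Locked while its release is up; once that is down it slides with about 3 N friction (plus 12 N per m/s) and stays where it is left.
- jaw_right_face (a point): Middle of the top edge of the right jaw's inner face (the upright face that looks at the labware, towards the fixture's -x), 76 mm above the bench; moves with the jaw. Above the labware this face is bare and can be pushed: from 32 to 76 mm above the bench over the well plate.
- release_right (a joint): Ratchet release of the right jaw (m): 0 up (locked), 0.010 fully down; it frees the jaw beyond about 0.005, needs about 4 N (plus 15 N per m/s), and stays down when let go.
- release_right_top (a point): Centre of the top of the right release, a grey push button 32 x 34 mm on top of the right jaw, 41.5 mm along the fixture's +x from the jaw's inner face; 88 mm above the bench when up, 78 mm (2 mm proud of the jaw) when fully down. Moves with the button.
- vial: Bystander. Small amber vial, diameter 20 mm, 45 mm high, standing on the fixture's base between the two stations.
- marker: Bystander. White marker pen with a black cap, 140 x 14 x 14 mm, lying on the bench beside the fixture.
- beaker: Bystander. Glass beaker, diameter 68 mm, 85 mm high, standing on the bench to the left.
- reagent_bottle: Bystander. Amber reagent bottle, diameter 64 mm, 130 mm high, standing on the bench to the right.
- spatula: Bystander. Steel laboratory spatula, 180 mm long, blade 14 mm wide, lying on the bench to the left.
- reservoir: Bystander. White open reagent trough, 80 x 125 x 35 mm, on the bench to the right.
Things that resemble listed ones, but are neither listed nor needed, are in the scene too. There is more than one size of the well_plate; the job needs the larger.

How it is judged:
By the outcome, as a careful person would: the job done as asked, in the order asked, and still so for the second after the job is handed in, with the robot touching nothing.
It also fails if it takes over 34 s, if anything falls off the work surface, if the arm or the gripper's body presses on something with over 40 N, if the wrist force passes 120 N, or if a joint passes its speed limit or range.

### The arm

A 6-joint arm with a two-finger parallel gripper is mounted at the origin on the work surface. World frame = base frame: x ahead of the robot, y to its left, z up, the work surface at z = 0. Lengths are in mm, angles in rad, forces in N, time in s.
With the tool pointing down it reaches from about 275 to 850 mm from the base axis. Payload 5.2 kg.
Tool frame: the origin (TCP) lies at the very end of the fingers, on their centre line; the grasp point (between the pads) lies behind it (manip.hold_point_z is the z of the grasp point in the tool frame, in mm); z points along the fingers, y is the line along which they close (so a half turn about z gives the same grasp; the last joint's range is limited). The gripper opens to 85 mm and grips with 20 to 120 N. Pads are 22 mm wide; open, the fingers measure 114 mm over their backs; the gripper's body (76 mm by 85 mm) begins 54 mm behind the grasp point. The pads swing forward as they close: fully open they stand 13 mm farther back than shut.
Start: joints at [-1.421, 0.259, 1.535, -0, 1.348, -0.203], TCP at [190.061, -516.122, 231.31] pointing down, gripper open.
Joint ranges: [-3.14, 3.14], [-0.91, 2.08], [0.19, 2.58], [-1.22, 4.36], [0.22, 2.71], [-3.12, 3.12]. Speed limits (rad/s): [2.57, 2.57, 3.14, 3.14, 3.14, 3.14].

### API

Orientations are given as a rotation vector (axis times angle).
In Python, from workcell import manip gives the robot as it stands.
- The arm moves only by the tool send_rows, never from a script. Its arguments are lists of equal length, an entry for each row: "slide": the shift along the tool's x, y, z in mm, a list of three; "rotation": the turn, a rotation vector about the tool's x, y, z in degrees, a list of three. A call has exactly 10 rows; each row is the pose to reach, as a shift and turn from the pose commanded when the call began, along the tool's axes at that moment; what a row does not reach only later rows make up. A row lasts 1/8 s, in which the tool goes at most 62.5 mm and 10.7 degrees, less where a joint would pass 70% of its speed; a pose out of reach is approached as far as the arm can. A call with a gripper value outside its range is refused whole. "claw" is the finger opening in mm, from 0 to 85.4, set as the call begins (left out, the last holds). The fingers move at their own pace and stop on an object; "force" is the grip in N (left out, the last holds). Time passes only in rows, so rows that repeat a pose let the fingers close, or fill a call up. It gives the time, the measured TCP pose, the force, the opening and the grip force at its end, in the units of the state.
- manip.observe(): the state, without advancing time (a new reading comes with each control period).
- manip.get_image(name): name is "scene" or "side" or "wrist"; returns (picture, depth): 480x640x3 uint8, blue, green, red; 480x640 float32, mm along the optical axis (not along the pixel's ray), 0 where there is no reading.
- manip.camera_info(name): a dict with "fx", "fy", "cx", "cy" (pixels), "extrinsics" (4x4, takes a point from camera to world coordinates). Camera axes: x right, y up, looking along -z (the intrinsics and any distortion apply to the point x, -y, -z); pixel columns grow to the right and rows downward; lengths in mm; the calibration is good to about 2 mm. A picture is of the moment at which its call begins: read the wrist's pose just before it. camera_info takes no time and is no camera call; for the wrist camera it gives the pose at the moment of the call.
- manip.sign_off(): hands the job in; it is judged then, once.
Trained networks look in the newest picture that a camera, given by its name, has taken for a name from the list of things; names that differ only in an ending like _2 or _b are one class to them, and where a whole thing is asked for, a point or a joint stands for the part that bears it (a point fixed in the world has none). Each returns a list of dicts, best first, with "conf" (0 to 1); they miss things now and then, are a little off and sometimes report something else, mostly with a low value. They report only what shows in the picture. A call takes as long as a camera call. They do not tell look-alikes from the thing itself.
- manip.spot_in(camera, thing): "uv" ([column, row] in pixels, amid what is visible of it).
- manip.masks_of(camera, thing): "pixels" (480x640 bool, what is visible of it) and "uv" ([column, row] in pixels, amid what is visible of it).
The state is a dict: "time": time; "joint_positions": joint angles; "qvel": joint speeds; "joint_torque": joint torques, N m; "position": TCP position; "eef_rot": TCP orientation; "contact_force": force on the tool from outside, world axes, zero at the start; "wrist_torque": the same for the moment, N m; "width": finger opening in mm; "gripper_force": force on a finger pad.
Only numpy, scipy, OpenCV 4.12 (cv2) and the standard library are available. Lean on these libraries where they do the work, as an engineer would, in place of code of your own. Each camera call takes 0.05 s, during which the arm holds its last target. There are 200 camera calls.

## Working session

There is one attempt and no reset: what is moved stays moved. The work goes in short steps, Python scripts to look and compute and a tool call to move; the robot and the scene stay as the last step left them, time stands still between calls to the robot, and variables do not carry over. Pictures are saved under pics/ and viewed, at most 10 in all, crops included, and the job is handed in when it is done.

Besides the shell and the picture viewer there is one more tool, called after ">>>" as a command line: name --argument value ..., lists and objects as JSON in quotes. send_rows: Moves the arm, as the interface text tells. Its arguments: {"type":"object","properties":{"slide":{"type":"array","items":{"type":"array","items":{"type":"number"}}},"rotation":{"type":"array","items":{"type":"array","items":{"type":"number"}}},"claw":{"type":"number"},"force":{"type":"number"}},"required":["slide","rotation"]}

```bash
mkdir -p pics; ls
python3 - <<'E'
from workcell import manip
import cv2,numpy as np
o=manip.observe();print(o['time'],o['position'],o['eef_rot'],o['width'],manip.hold_point_z)
for c in("scene","side"):
    im,d=manip.get_image(c);cv2.imwrite(f'pics/{c}0.png',im);np.save(f'{c}d.npy',d)
    k=manip.camera_info(c);print(c,k)
    E=np.array(k['extrinsics'])
    for t in("well_plate","tip_box","release_left_top","release_right_top","jaw_left","jaw_right","vial","fixture"):
        for r in manip.masks_of(c,t)[:3]:
            m=r['pixels']&(d>0);v,u=np.nonzero(m);z=d[m]
            if len(z)<5: continue
            P=np.c_[(u-k['cx'])/k['fx']*z,-(v-k['cy'])/k['fy']*z,-z]@E[:3,:3].T+E[:3,3]
            print(c,t,round(r['conf'],2),np.round(r['uv']),len(z),np.median(P,0).round(),np.percentile(P,2,0).round(),np.percentile(P,98,0).round())
E
```

```text
pics
0.0 [ 190.00382956 -515.56552793  230.45091027] [-3.09099429e+00 -5.50998353e-01 -1.45778733e-04] 85.24623685380543 -18.700000000000003
scene {'fx': 537.7861330094373, 'fy': 537.7861330094373, 'cx': 314.9585888568606, 'cy': 242.4861742593646, 'extrinsics': array([[ 3.63188989e-01, -7.89330571e-01,  4.95026271e-01,
         1.11329937e+03],
       [ 9.31592071e-01,  2.98997948e-01, -2.06727940e-01,
        -2.31148191e+02],
       [ 1.51648433e-02,  5.36243860e-01,  8.43926863e-01,
         1.05573229e+03],
       [ 0.00000000e+00,  0.00000000e+00,  0.00000000e+00,
         1.00000000e+00]])}
scene well_plate 0.84 [396. 230.] 780 [533. 217.  13.] [492. 182.   4.] [574. 255.  18.]
scene well_plate 0.83 [319. 232.] 1261 [495.  41.  32.] [455. -25.  20.] [544. 103.  37.]
scene tip_box 0.66 [259. 234.] 1826 [ 462. -102.   70.] [ 413. -169.   39.] [514. -40.  74.]
scene release_left_top 0.72 [324. 254.] 218 [588.  14.  87.] [571.  -2.  77.] [602.  31.  92.]
scene release_right_top 0.48 [257. 259.] 240 [ 542. -128.   88.] [ 523. -145.   78.] [ 557. -111.   92.]
scene jaw_left 0.74 [326
[... 1181 characters left out ...]
242.] 165 [582.  25.  86.] [566. -10.  75.] [601.  39.  89.]
side release_left_top 0.15 [300. 254.] 1565 [574.  50.  67.] [533. -21.  17.] [626.  76.  87.]
side release_right_top 0.49 [334. 218.] 127 [ 538. -116.   85.] [ 521. -136.   75.] [ 556. -105.   89.]
side jaw_left 0.72 [303. 256.] 1652 [574.  49.  65.] [533. -28.  14.] [629.  76.  87.]
side jaw_right 0.75 [336. 228.] 899 [535. -94.  73.] [ 492. -171.   18.] [578. -67.  87.]
side vial 0.66 [295. 233.] 89 [640. -71.  46.] [ 614. -162.   -1.] [684.  -0.  74.]
side vial 0.48 [381. 187.] 776 [ 479. -381.   62.] [ 452. -413.    1.] [ 510. -369.  128.]
side fixture 0.86 [310. 258.] 5146 [565.  25.  31.] [ 400. -160.    3.] [694. 120.  86.]
```

View pics/scene0.png

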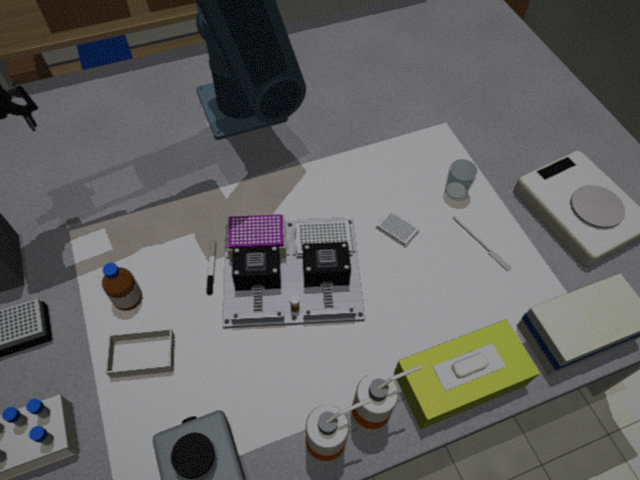

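View pics/side0.png

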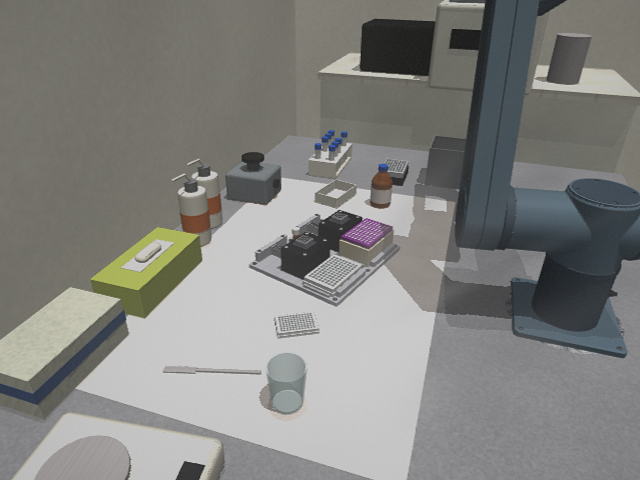

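```bash
cat > h.py <<'E'
from workcell import manip
import numpy as np
from scipy.spatial.transform import Rotation as R
def cloud(c,m,d):
    k=manip.camera_info(c);E=np.array(k['extrinsics']);m=m&(d>0);v,u=np.nonzero(m);z=d[m]
    return np.c_[(u-k['cx'])/k['fx']*z,-(v-k['cy'])/k['fy']*z,-z]@E[:3,:3].T+E[:3,3]
E
python3 - <<'E'
from h import *
import cv2
for c in("scene","side"):
    d=np.load(c+'d.npy')
    P=cloud(c,np.ones((480,640),bool),d)
    # top of jaws
    for nm,zc,(x0,x1,y0,y1) in(("jawL",76,(530,650,-50,90)),("jawR",76,(480,600,-200,-70)),("btnL",88,(550,620,-20,50)),("btnR",88,(505,575,-160,-90)),("plate",32,(430,560,-40,130)),("tipbox",70,(390,520,-190,-20))):
        s=(abs(P[:,2]-zc)<4)&(P[:,0]>x0)&(P[:,0]<x1)&(P[:,1]>y0)&(P[:,1]<y1);q=P[s]
        (cx,cy),wh,a=cv2.minAreaRect(q[:,:2].astype(np.float32))
        print(c,nm,len(q),np.round([cx,cy,*wh,a],1),q.mean(0).round(1))
E
```

```text
scene jawL 1162 [580.5  16.8  99.9  77.5  72.1] [582.3  15.8  76. ]
scene jawR 1221 [ 522.5 -122.3   99.9  103.4   72.8] [ 535.3 -125.3   75.8]
scene btnL 204 [584.6  15.4  33.7  33.2  73.7] [585.3  15.2  87.7]
scene btnR 199 [ 539.3 -127.2   31.7   33.4   72.1] [ 539.7 -127.2   87.8]
scene plate 1163 [499.4  40.  141.3 116.1  88.8] [493.3  43.4  32.2]
scene tipbox 1679 [ 475.3 -106.9  120.9  122.2   72.4] [ 460.3 -102.6   70.1]
side jawL 572 [579.4  19.5 101.7  77.   73.6] [577.1  27.9  74.9]
side jawR 422 [ 534.6 -121.6  103.6   75.9   72.4] [ 532.1 -114.8   74.8]
side btnL 105 [583.6  20.   34.8  30.6  73. ] [583.1  21.1  86.8]
side btnR 79 [ 539.6 -121.9   33.8   32.3   70.1] [ 539.3 -121.2   86.6]
side plate 1195 [495.3  27.1 162.2  97.7  73.5] [502.9  43.3  31. ]
side tipbox 895 [ 475.  -103.7  125.6  117.9   73. ] [463.4 -97.2  69.2]
```

The scene image shows the large well plate in the left station (≈(325,232)), with its jaw and button at ≈(326,256). The tip box is in the right station at (258,232), and the smaller look-alike plate lies loose at (397,229). The side view agrees. Measured: left button at about (584,17,88), fixture yaw about -17.3°.

>>> send_rows --slide '[[30,-20,3],[70,-46,8],[115,-75,14],[160,-105,20],[205,-135,26],[250,-164,32],[295,-194,38],[340,-223,44],[380,-250,48],[400,-263,50]]' --rotation '[[0,0,3],[0,0,7],[0,0,11],[0,0,15],[0,0,19],[0,0,23],[0,0,27],[0,0,31],[0,0,35],[0,0,37.5]]' --claw 0

```text
time: 2.15
position: [475.6, -128.9, 181.2]
eef_rot: [-3.106, 0.471, -0.0]
contact_force: [-0.1, -0.5, 0.2]
width: 0.3
gripper_force: 0.0
```

```bash
cat >> h.py <<'E'
def to(p,yaw=-17.3):
    o=manip.observe();T=R.from_rotvec(o['eef_rot']);x=T.as_matrix()[:,0]
    a=np.radians(yaw);G=R.from_matrix(np.array([[np.cos(a),np.sin(a),0],[np.sin(a),-np.cos(a),0],[0,0,-1]]))
    print('t',o['time'],'pos',np.round(o['position'],1),'F',np.round(o['contact_force'],1),'w',round(o['width'],1))
    print('slide',T.inv().apply(np.array(p)-o['position']).round(1),'rot',np.degrees((T.inv()*G).as_rotvec()).round(2),np.round(o['joint_positions'],2))
E
python3 -c "
from h import *
to([584,17,150])"
```

```text
t 2.15 pos [ 475.6 -128.9  181.2] F [-0.1 -0.5  0.2] w 0.3
slide [  60.3 -171.4   31.2] rot [-0.02 -0.    0.05] [-0.49  0.2   1.74  0.    1.2   1.38]
```

>>> send_rows --slide '[[8,-22,4],[18,-50,9],[28,-80,14],[38,-110,20],[48,-138,25],[56,-160,29],[60,-171,31],[60,-171,31],[60,-171,31],[60,-171,31]]' --rotation '[[0,0,0],[0,0,0],[0,0,0],[0,0,0],[0,0,0],[0,0,0],[0,0,0],[0,0,0],[0,0,0],[0,0,0]]'

```text
time: 3.4
position: [582.4, 13.6, 150.6]
eef_rot: [3.106, -0.474, 0.0]
contact_force: [0.9, -0.8, 0.3]
width: 0.2
gripper_force: 0.0
```

Run:
```python
from h import *
import cv2
im,d=manip.get_image('wrist');cv2.imwrite('pics/wrist1.png',im)
for nm,t,zc in(("btn","release_left_top",88),("jaw","jaw_left",76)):
    for r in manip.masks_of('wrist',t)[:2]:
        P=cloud('wrist',r['pixels'],d);q=P[abs(P[:,2]-zc)<4]
        if len(q)<20: print(nm,r['conf'],len(q));continue
        (cx,cy),wh,a=cv2.minAreaRect(q[:,:2].astype(np.float32));print(nm,r['conf'],np.round(r['uv']),np.round([cx,cy,*wh,a],1),q.mean(0).round(1))
to([584,17,150])
```

```text
btn 0.83 [315. 254.] [583.6  16.1  34.   31.6  71.6] [584.8  15.8  88.6]
jaw 0.69 [312. 242.] [579.9  17.6 100.4  75.   72.1] [583.9  16.4  76.7]
jaw 0.36 [418. 178.] [557.3 -52.3 247.3  75.5  72.3] [562.9 -44.8  76.6]
t 3.55 pos [582.5  13.8 150.6] F [-0.7  0.1  0.6] w -0.0
slide [ 0.4 -3.5  0.6] rot [ 0.   -0.02 -0.03] [-0.17  0.38  1.57 -0.    1.19  1.71]
```

View pics/wrist1.png

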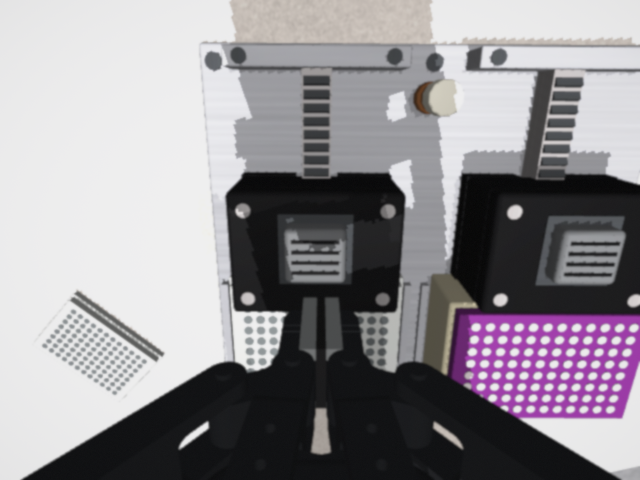

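The wrist view shows the left button at (315,255) on the left jaw, with the well plate under the fingers and the tip box to the right. The measured button, (584,16,88), matches the expected height. Pressing now.

>>> send_rows --slide '[[1,-2.5,20],[1,-2.5,42],[1,-2.5,54],[1,-2.5,59],[1,-2.5,62],[1,-2.5,65],[1,-2.5,68],[1,-2.5,71],[1,-2.5,73],[1,-2.5,73.5]]' --rotation '[[0,0,0],[0,0,0],[0,0,0],[0,0,0],[0,0,0],[0,0,0],[0,0,0],[0,0,0],[0,0,0],[0,0,0]]'

```text
time: 4.8
position: [585.1, 16.3, 77.9]
eef_rot: [3.106, -0.472, 0.003]
contact_force: [-2.6, 0.6, 13.4]
width: 0.1
gripper_force: 6.2
```

Fully down: firm contact (13 N) at z 77.9. Next I lift, back off to the plate side and lower in front of the jaw face.

>>> send_rows --slide '[[0,0,-6],[0,0,-22],[-5,0,-32],[-25,0,-34],[-48,0,-34],[-65,0,-32],[-70,0,-22],[-70,0,-4],[-70,0,14],[-70,0,22]]' --rotation '[[0,0,0],[0,0,0],[0,0,0],[0,0,0],[0,0,0],[0,0,0],[0,0,0],[0,0,0],[0,0,0],[0,0,0]]'

```text
time: 6.05
position: [517.2, 37.2, 53.6]
eef_rot: [3.106, -0.472, -0.002]
contact_force: [-0.3, 0.5, -0.3]
width: 0.3
gripper_force: 0.0
```

Run:
```python
from h import *
import cv2
im,d=manip.get_image('side')
for t,zc in(("release_left_top",78),("jaw_left",76)):
    for r in manip.masks_of('side',t)[:2]:
        P=cloud('side',r['pixels'],d);print(t,round(r['conf'],2),np.percentile(P,[5,50,95],axis=0).round(1).tolist())
cv2.imwrite('pics/side2.png',cv2.resize(im[190:310,230:420],None,fx=4,fy=4))
to([544,28.5,55])
```

```text
release_left_top 0.41 [[571.4, 4.1, 75.0], [584.3, 19.5, 76.6], [597.1, 32.7, 78.5]]
jaw_left 0.76 [[544.7, 2.8, 20.7], [582.4, 57.2, 62.5], [622.6, 74.8, 76.6]]
t 6.2 pos [517.6  37.2  54.5] F [ 0.3  0.3 -0.4] w -0.1
slide [27.8  0.4 -0.5] rot [0.01 0.03 0.01] [-0.14  0.39  1.83 -0.    0.92  1.73]
```

View pics/side2.png

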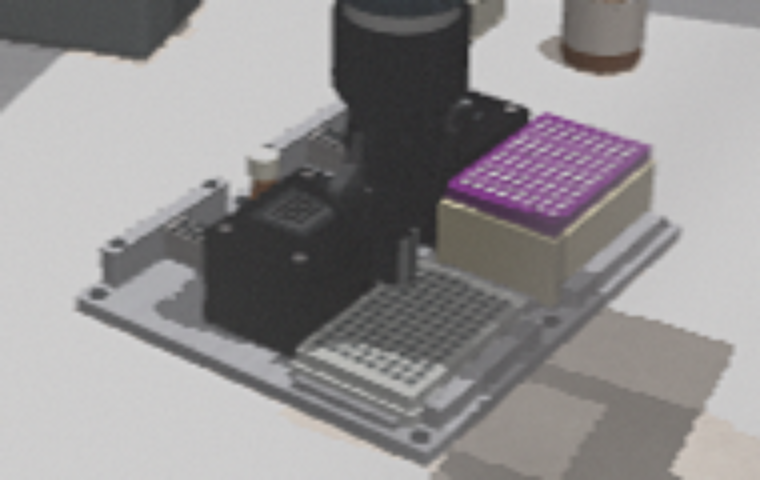

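The button is flush on the jaw (top about 77). The fingers stand over the plate about 17 mm short of the face, clear of plate and tip box. Pushing.

>>> send_rows --slide '[[6,0,0],[13,0,0],[19,0,0],[26,0,0],[34,0,0],[42,0,0],[50,0,0],[58,0,0],[66,0,0],[72,0,0]]' --rotation '[[0,0,0],[0,0,0],[0,0,0],[0,0,0],[0,0,0],[0,0,0],[0,0,0],[0,0,0],[0,0,0],[0,0,0]]'

```text
time: 7.45
position: [586.7, 15.5, 54.7]
eef_rot: [3.106, -0.472, -0.0]
contact_force: [-3.7, -0.7, 2.6]
width: -0.1
gripper_force: 1.8
```

>>> send_rows --slide '[[2,0,0],[4,0,0],[6,0,0],[7,0,0],[8,0,0],[9,0,0],[10,0,0],[11,0,0],[11.5,0,0],[12,0,0]]' --rotation '[[0,0,0],[0,0,0],[0,0,0],[0,0,0],[0,0,0],[0,0,0],[0,0,0],[0,0,0],[0,0,0],[0,0,0]]'

```text
time: 8.7
position: [596.0, 12.8, 54.7]
eef_rot: [-3.106, 0.472, 0.006]
contact_force: [-9.3, 0.1, 4.7]
width: -0.0
gripper_force: 4.6
```

>>> send_rows --slide '[[0.5,0,0],[1,0,0],[1.5,0,0],[2,0,0],[2,0,0],[2,0,0],[2,0,0],[2,0,0],[2,0,0],[2,0,0]]' --rotation '[[0,0,0],[0,0,0],[0,0,0],[0,0,0],[0,0,0],[0,0,0],[0,0,0],[0,0,0],[0,0,0],[0,0,0]]'

```text
time: 9.95
position: [596.0, 12.8, 54.7]
eef_rot: [-3.106, 0.471, 0.012]
contact_force: [-14.0, -0.6, 9.0]
width: -0.1
gripper_force: 7.0
```

Position is unchanged while the force rises to 14 N, so the jaw is on its end stop. Backing off and lifting clear.

>>> send_rows --slide '[[-4,0,0],[-12,0,0],[-20,0,0],[-24,0,-8],[-25,0,-25],[-25,0,-45],[-25,0,-70],[-25,0,-95],[-25,0,-115],[-25,0,-120]]' --rotation '[[0,0,0],[0,0,0],[0,0,0],[0,0,0],[0,0,0],[0,0,0],[0,0,0],[0,0,0],[0,0,0],[0,0,0]]'

```text
time: 11.2
position: [577.2, 18.9, 177.7]
eef_rot: [3.106, -0.472, 0.008]
contact_force: [0.2, 0.4, -0.5]
width: 0.2
gripper_force: 0.0
```

Run:
```python
from h import *
import cv2
im,d=manip.get_image('side')
for t in("release_left_top","jaw_left","well_plate","tip_box"):
    for r in manip.masks_of('side',t)[:1]:
        P=cloud('side',r['pixels'],d);print(t,round(r['conf'],2),np.percentile(P,[5,50,95],axis=0).round(1).tolist())
P=cloud('side',np.ones((480,640),bool),d);q=P[(abs(P[:,2]-76)<4)&(P[:,0]>585)&(P[:,0]<710)&(P[:,1]>-70)&(P[:,1]<80)]
print(cv2.minAreaRect(q[:,:2].astype(np.float32)))
cv2.imwrite('pics/side3.png',cv2.resize(im[190:310,230:420],None,fx=4,fy=4))
to([544,28.5,150])
```

```text
jaw_left 0.88 [[597.5, -33.3, 22.0], [633.2, 29.7, 64.9], [681.3, 55.2, 76.8]]
well_plate 0.86 [[490.9, 196.5, 3.5], [528.3, 229.7, 12.2], [563.7, 258.9, 14.3]]
tip_box 0.6 [[409.1, -145.0, 21.1], [455.4, -63.5, 62.1], [505.9, -29.9, 70.4]]
((642.4901123046875, -0.14606475830078125), (102.02151489257812, 77.10823822021484), 72.52851867675781)
t 11.45 pos [575.2  19.2 174. ] F [-0.   0.2 -0.5] w -0.3
slide [-32.5   0.4  24.1] rot [0.01 0.08 0.01] [-0.16  0.35  1.55 -0.    1.24  1.71]
```

View pics/side3.png

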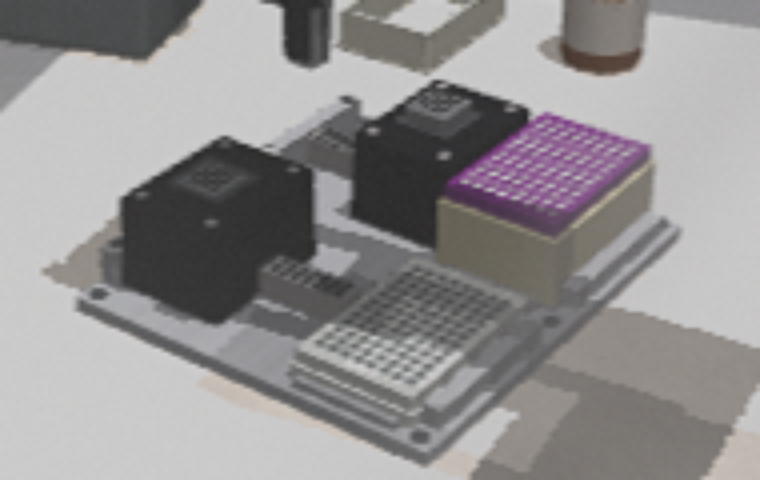

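The left jaw is now fully back against its end stop (measured travel about 65 mm) with the button down. The plate is in place and the tip box is still clamped.

```bash
python3 -c "
from workcell import manip
print(manip.sign_off())"
```

```text
the job is handed in; nothing more can be done
None
```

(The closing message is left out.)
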